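# Spread the retaining ring over the turntable spindle and hold it at the groove

### The job

Take the orange dust cap off the turntable spindle and stand it upright on the blue board. Then take the red-handled circlip pliers out of their rack, squeeze the handles fully so that the ring on their tips opens, gently lower the open ring over the spindle until it lies level at the dark groove, on or just above the brass washer, and finish holding it there: pliers upright in the gripper, handles still squeezed, ring still open and centred on the spindle. Leave the other things on the bench where they are.

Things in the scene. Friction and masses are not known exactly. Their poses are not given: they have to be found in the camera images.
- cap_knob (a point): Centre of the black knob of the loose orange dust cap (70 g), z up. Knob: upright cylinder 24 mm across, 40 mm high. Below it the orange cup, mouth down, 64 mm across, 42 mm high: its top face 20 mm, its rim 62 mm below this point. At the start it stands over the spindle, rim on the aluminium hub; lift it straight up by at least 40 mm to clear the spindle.
- cap: The same dust cap; origin at the centre of its rim (underside).
- board_top (a point): Centre of the top face of the fixed blue board, 160 x 160 mm, 12 mm high, its sides along its own x and y. With the cap standing on it the knob centre is 62 mm above this point.
- groove (a point): Point on the axis of the fixed upright spindle, mid-groove, 52 mm above the bench, where the ring's middle belongs. Spindle: steel, 36 mm across, top 26 mm above this point, the last 6 mm tapering to 28 mm. Groove: dark band 33 mm across, from 3 mm below to 4 mm above this point. Brass washer under it, 48 mm across, top 3 mm below this point.
- pliers: The loose circlip pliers (0.27 kg with the ring, captive on the tips), upright, handles up; origin at the pivots. z up, x points horizontally to the ring's side, handles to +y and -y, squeezed along y. The ring is 65 mm below the origin. A dark flat rest bar, 86 mm along y, 24 mm along x, underside 10 mm above the origin, lies on the rack's two walls.
- pliers_grip (a point): Point midway between the red handles, 72 mm above the pliers' origin, where to squeeze; axes as the pliers'. Handles: 16 mm wide along x, from 42 mm below to 23 mm above this point. Over their outer faces, let go: 64 mm at the top, 55 mm here; fully squeezed they are parallel, 30 mm over the outer faces.
- ring_center (a point): Centre of the spread ring: 28.4 mm along the pliers' +x, 137 mm below pliers_grip; axes as the pliers', z is the ring's axis. Round-wire steel snap ring, wire 4.4 mm thick, gap and lugs to the pliers' -x. Inside diameter 33.6 mm let go (too small for the spindle; its centre is then 5 mm further along +x), 42.8 mm fully spread.
- handles (a joint): Squeeze of the pliers: 0 let go, 0.18 rad fully squeezed against a stop (ring fully open). Symmetrical; a spring opens them: about 3 N on each handle at the start of the squeeze, 8 N at the stop. Grip with 20 N or more.
- wheel: The fixed turntable base that carries the spindle; origin under it at bench height, on the spindle's axis. Grey disc 130 mm across, 14 mm high; on it the aluminium hub, 80 mm across, top 45 mm above the bench; then washer and spindle.
- rack_top (a point): The fixed plywood rack that holds the pliers: this point lies between its two upright walls, at their top, 100 mm above the bench. The walls stand 32 to 44 mm to its +y and -y, 44 mm long along x. At the start the pliers' axes are about the rack's; lift the pliers straight up by at least 95 mm so that the ring leaves the space between the walls.
- rack: The same rack; origin under it at bench height, below rack_top; foot plate 120 x 100 mm, 8 mm thick, from 40 mm to -x to 80 mm to +x.
- glaze_jar: Bystander: amber glaze jar, 52 mm across, 70 mm high; origin under it. Leave alone.
- bowl: Bystander: blue bowl, 90 mm across, 40 mm high; origin under it. Leave alone.
- brush: Bystander: brush, 160 mm long, lying along its x; origin under it. Leave alone.
- rib: Bystander: wooden rib, 100 x 45 x 8 mm, lying flat; origin under it. Leave alone.
- spare_ring: Bystander: dark spare snap ring lying flat, 50 mm across; origin at its centre, underneath. Leave alone.
Not all that is in view belongs to the job. Of the things like the cap, leave any that is purple; of the rest the smaller one is meant.

How it is judged (in metres and radians):
On the way, in this order (a step that is already met when the one before it is completed fails the run):
1. the dust cap stands upright on the blue board, let go (x of cap_knob in the frame of board_top between -0.06 and 0.06 m and y of cap_knob in the frame of board_top between -0.06 and 0.06 m and z of cap_knob in the frame of board_top between 0.058 and 0.066 m and angle between cap_knob's own z axis and vertical below 0.1 rad and contact force between the fingers and cap below 0.1 N), for 0.2 s.
2. the pliers are out of the rack, lifted above the spindle's height, with the ring squeezed open (value of joint handles above 0.13 rad and height (world z) of ring_center above 0.085 m and contact force between pliers and rack below 0.1 N), for 0.1 s.
At the end, for the whole second after the job is handed in: Ring round the spindle at the groove (within 6 mm sideways, 4 mm below to 5 mm above mid-groove, under 7 degrees tilt), at rest, held open by the squeezing gripper (joint over 0.13, over 4 N); cap upright and free on the board, within 60 mm of its centre lines (all of step 1 and horizontal distance between ring_center and groove below 0.006 m and z of ring_center in the frame of groove between -0.004 and 0.005 m and angle between ring_center's own z axis and vertical below 0.12 rad and value of joint handles above 0.13 rad and contact force between the fingers and pliers above 4 N and linear speed of pliers below 0.02 m/s); the arm keeps its last pose, push and grip.
It fails at once if a bystander was moved more than 40 mm (distance of any of glaze_jar, bowl, brush, rib, spare_ring from where it was at the start of the episode above 0.04 m).
It fails at once if the pliers were rammed onto the turntable (over 60 N) (contact force between pliers and wheel above 60 N).
It also fails if it takes over 58 s, if anything falls off the work surface, if the arm or the gripper's body presses on something with over 40 N, if the wrist force passes 120 N, or if a joint passes its speed limit or range.

### The arm

A 6-joint arm with a two-finger parallel gripper is mounted at the origin on the work surface. World frame = base frame: x ahead of the robot, y to its left, z up, the work surface at z = 0. Lengths are in mm, angles in rad, forces in N, time in s.
With the tool pointing down it reaches from about 375 to 925 mm from the base axis. Payload 5.7 kg.
Tool frame: the origin (TCP) lies on the mounting face of the last link; the fingertips stand 173 mm ahead of it and the grasp point (between the pads) lies 155 mm ahead of it (pinch_z is the distance from the TCP to the grasp point, in mm); z points along the fingers, y is the line along which they close (so a half turn about z gives the same grasp; the last joint's range is limited). The gripper opens to 85 mm and grips with 20 to 120 N. Pads are 22 mm wide; open, the fingers measure 114 mm over their backs; the gripper's body (76 mm by 85 mm) begins 54 mm behind the grasp point. The pads swing forward as they close: fully open they stand 13 mm farther back than shut.
Start: joints at [1.029, 0.359, 1.51, -0, 1.272, -0.115], TCP at [248.375, 546.164, 404.667] pointing down, gripper open.
Joint ranges: [-2.97, 2.97], [-1.01, 2.36], [0.21, 2.38], [-0.96, 4.11], [0.2, 2.71], [-2.98, 2.98]. Speed limits (rad/s): [2.39, 2.39, 3.14, 3.14, 3.14, 3.14].

### API

Orientations are given as a unit quaternion [w, x, y, z].
In Python, from plant import get_state, grab_frame, hand_in, search_frame, cut_out, place_of, pinch_z gives the robot as it stands.
- The arm moves only by the tool send_rows, never from a script. Its argument "motion" is a list of rows, each a list of 2 entries, a list of its own where there are three numbers: the shift along the tool's x, y, z each as a share of 75 cm, from -1 to 1, then the turn about the tool's z as a share of 90 degrees, from -1 to 1. A call has 1 to 10 rows; each row is the pose to reach, as a shift and turn from the pose commanded when the call began, along the tool's axes at that moment; what a row does not reach only later rows make up. A row lasts 1/12 s, in which the tool goes at most 41.7 mm and 7.16 degrees, less where a joint would pass 70% of its speed; a pose out of reach is approached as far as the arm can. A call with a number of a shift or a turn outside -1 to 1 is refused whole. A call with a gripper value outside its range is refused whole. "jaw" is the finger opening in mm, from 0 to 85.4, set as the call begins (left out, the last holds). The fingers move at their own pace and stop on an object; the grip force is fixed at half the most. Time passes only in rows, so rows that repeat a pose let the fingers close. It gives the time, the measured TCP pose, the force, the opening and the grip force at its end, in the units of the state.
- get_state(): the state, without advancing time (a new reading comes with each control period).
- grab_frame(name): name is "side" or "top"; returns a dict with "img" (420x560x3 uint8, red, green, blue), "intrinsics" (3x3 intrinsics, pixels), "position" and "attitude" of the camera in the world. Camera axes: x right, y up, looking along -z (the intrinsics and any distortion apply to the point x, -y, -z); pixel columns grow to the right and rows downward; lengths in mm; the calibration is good to about 2 mm. A picture is of the moment at which its call begins. There is no depth.
- hand_in(): hands the job in; it is judged then, once.
Trained networks look in the newest picture that a camera, given by its name, has taken for a name from the list of things; names that differ only in an ending like _2 or _b are one class to them, and where a whole thing is asked for, a point or a joint stands for the part that bears it (a point fixed in the world has none). Each returns a list of dicts, best first, with "conf" (0 to 1); they miss things now and then, are a little off and sometimes report something else, mostly with a low value. They report only what shows in the picture. A call takes as long as a camera call. They do not tell look-alikes from the thing itself.
- search_frame(camera, query): "at" ([x, y, z] in mm, in world coordinates, good to about 4 mm: the middle of the surface that is visible of it).
- cut_out(camera, query): "pixels" (420x560 bool, what is visible of it).
- place_of(camera, query): "at" ([x, y, z] in mm, in world coordinates, good to about 4 mm: a listed point, or the origin of a listed thing).
The state is a dict: "time_s": time; "joints": joint angles; "joint_vel": joint speeds; "tau": joint torques, N m; "ee_pos": TCP position; "eef_rot": TCP orientation; "wrist_force": force on the tool from outside, world axes, zero at the start; "wrist_torque": the same for the moment, N m; "grip_width": finger opening in mm; "finger_force": force on a finger pad.
Only numpy, scipy, OpenCV 4.12 (cv2) and the standard library are available. Lean on these libraries where they do the work, as an engineer would, in place of code of your own. Each camera call takes 0.05 s, during which the arm holds its last target. There are 200 camera calls.

## Working session

There is one attempt and no reset: what is moved stays moved. The work goes in short steps, Python scripts to look and compute and a tool call to move; the robot and the scene stay as the last step left them, time stands still between calls to the robot, and variables do not carry over. Pictures are saved under pics/ and viewed, at most 10 in all, crops included, and the job is handed in when it is done.

Besides the shell and the picture viewer there is one more tool, called after "Call:" by a JSON object that holds its "op" and its "data", one argument or row to a line. send_rows: Moves the arm, as the interface text tells. Shift numbers are shares of 75 cm and turn numbers shares of 90 degrees, none past 1 either way. Its arguments: {"type":"object","properties":{"motion":{"type":"array"},"jaw":{"type":"number"}},"required":["motion"]}

```bash
mkdir -p pics; cat > h.py <<'E'
import numpy as np, cv2
from scipy.spatial.transform import Rotation as R
from plant import *
def rot(q): return R.from_quat([q[1],q[2],q[3],q[0]])
def camR(f):
    a=np.array(f["attitude"]); return a if a.shape==(3,3) else rot(a).as_matrix()
def ray_z(f,u,v,z):
    K=np.array(f["intrinsics"]); d=np.linalg.solve(K,[u,v,1]); d=camR(f)@np.array([d[0],-d[1],-d[2]])
    p=np.array(f["position"]); return p+d*(z-p[2])/d[2]
def proj(f,P):
    c=camR(f).T@(np.array(P,float)-np.array(f["position"])); q=np.array(f["intrinsics"])@np.array([c[0],-c[1],-c[2]]); return q[:2]/q[2]
def save(f,n,crop=None,s=1):
    im=f["img"][:,:,::-1]
    if crop: im=im[crop[1]:crop[3],crop[0]:crop[2]]
    cv2.imwrite("pics/"+n,cv2.resize(im,None,fx=s,fy=s,interpolation=cv2.INTER_CUBIC))
E
python3 - <<'E'
from h import *
s=get_state(); print({k:np.round(v,3).tolist() for k,v in s.items()})
F={c:grab_frame(c) for c in("top","side")}
save(F["top"],"top.png"); save(F["side"],"side.png")
for c in F:
    f=F[c]; print(c,f["position"],f["attitude"],np.array(f["intrinsics"]).tolist(), f.keys())
    for q in("cap_knob","board_top","groove","pliers_grip","pliers","rack_top","wheel","rack"):
        print(c,q,[(np.round(d["at"]).tolist(),round(d["conf"],2),np.round(proj(f,d["at"])).tolist()) for d in place_of(c,q)][:4])
E
```

```text
{'time_s': 0.0, 'joints': [1.029, 0.359, 1.511, 0.0, 1.272, -0.115], 'joint_vel': [-0.001, 0.001, -0.001, 0.001, -0.0, -0.003], 'tau': [-0.0, -52.761, -27.862, -0.0, 0.013, 0.0], 'ee_pos': [248.188, 545.847, 403.853], 'eef_rot': [-0.0, 0.212, 0.977, -0.001], 'wrist_force': [0.872, -0.436, 0.883], 'wrist_torque': [-0.004, -0.05, -0.036], 'finger_force': 0.0, 'grip_width': 85.267}
top [384.23669496  90.6781015  930.54687207] [ 0.7408431   0.0796144  -0.07414179 -0.66280921] [[390.8452279798613, 0.0, 275.45136204014386], [0.0, 390.8452279798613, 211.60965000776855], [0.0, 0.0, 1.0]] dict_keys(['img', 'intrinsics', 'position', 'attitude'])
top cap_knob [([361.0, 310.0, 87.0], 0.89, [169.0, 298.0]), ([535.0, 304.0, 103.0], 0.87, [183.0, 216.0]), ([563.0, 476.0, 63.0], 0.83, [115.0, 200.0])]
top board_top [([556.0, 13.0, 14.0], 0.78, [314.0, 228.0])]
top groove [([528.0, 311.0, 54.0], 0.86, [185.0, 223.0])]
top pliers_grip [([557.0, -288.0, 160.0], 0.56, [471.0, 232.0])]
top pliers [([557.0, -292.0, 92.0], 0.63, [458.0, 237.0])]
top rack_top [([561.0, -300.0, 100.0], 0.62, [463.0, 235.0]),
[... 396 characters left out ...]
sics', 'position', 'attitude'])
side cap_knob [([359.0, 311.0, 88.0], 0.96, [179.0, 167.0]), ([563.0, 478.0, 64.0], 0.75, [241.0, 121.0]), ([533.0, 304.0, 105.0], 0.55, [246.0, 150.0])]
side board_top [([556.0, 15.0, 14.0], 0.59, [290.0, 256.0])]
side groove [([533.0, 311.0, 51.0], 0.72, [247.0, 164.0])]
side pliers_grip [([558.0, -294.0, 163.0], 0.58, [355.0, 352.0])]
side pliers [([558.0, -296.0, 86.0], 0.9, [349.0, 372.0])]
side rack_top [([561.0, -292.0, 98.0], 0.64, [351.0, 366.0]), ([560.0, 14.0, 14.0], 0.34, [291.0, 256.0])]
side wheel [([536.0, 307.0, 1.0], 0.86, [249.0, 178.0]), ([558.0, -296.0, 168.0], 0.48, [356.0, 352.0])]
side rack [([559.0, -286.0, -4.0], 0.55, [341.0, 384.0])]
```

View pics/top.png

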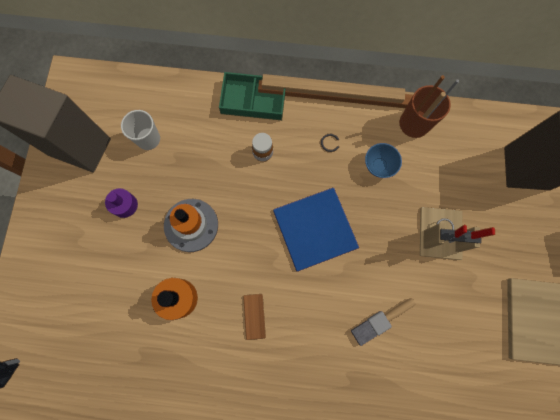

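View pics/side.png

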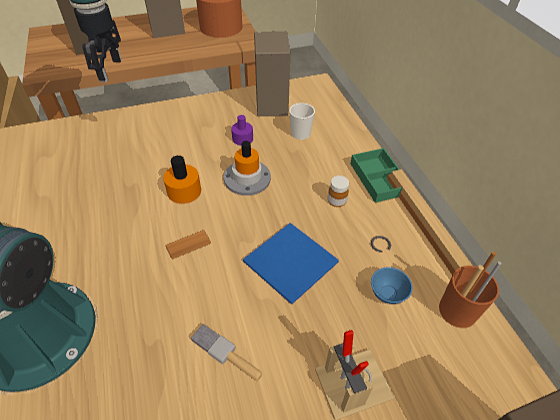

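Cap candidates in the top view are orange on the hub at (183,216), larger orange on the bench at (170,298), and purple at (121,203). By the description it's the one on the hub. I'll check it in a close crop, along with the pliers.

```bash
python3 - <<'E'
from h import *
T=grab_frame("top");S=grab_frame("side")
a=cv2.resize(T["img"][180:330,90:240],(390,390),interpolation=2);b=cv2.resize(T["img"][190:290,400:500],(390,390),interpolation=2)
cv2.imwrite("pics/crop.png",np.hstack([a,b])[:,:,::-1])
# board corners
hsv=cv2.cvtColor(T["img"],cv2.COLOR_RGB2HSV)
m=cv2.inRange(hsv,(105,150,60),(125,255,255)); n,l,st,c=cv2.connectedComponentsWithStats(m); i=1+st[1:,4].argmax()
pts=np.argwhere(l==i)[:,::-1]; W=np.array([ray_z(T,*p,12)[:2] for p in pts],np.float32)
print("board",cv2.minAreaRect(W))
# red handles
for nme,f in(("top",T),("side",S)):
    h=cv2.cvtColor(f["img"],cv2.COLOR_RGB2HSV)
    m=cv2.inRange(h,(0,190,90),(4,255,255))|cv2.inRange(h,(174,190,90),(180,255,255))
    n,l,st,c=cv2.connectedComponentsWithStats(m)
    for k in range(1,n):
        if st[k,4]>15: print(nme,st[k].tolist(),c[k].round(1))
# rack foot plate: cutout
for nme,f in(("top",T),("side",S)):
    d=cut_out(nme,"rack")
    if d:
        p=np.argwhere(d[0]["pixels"])[:,::-1]; W=np.array([ray_z(f,*q,8)[:2] for q in p],np.float32); print(nme,"rack",cv2.minAreaRect(W),len(p))
E
```

```text
board ((557.0066528320312, 10.8651123046875), (154.2161865234375, 155.06703186035156), 26.95793914794922)
top [463, 226, 4, 6, 21] [464.3 228.7]
top [491, 228, 4, 7, 25] [492.4 230.9]
side [343, 330, 10, 27, 214] [347.5 342.9]
side [351, 361, 17, 14, 107] [359.1 367.9]
top rack ((581.6710815429688, -309.19671630859375), (121.26577758789062, 139.26181030273438), 1.1429444551467896) 1976
side rack ((576.8475341796875, -282.05560302734375), (123.89191436767578, 130.8158721923828), 0.25929024815559387) 2880
```

View pics/crop.png

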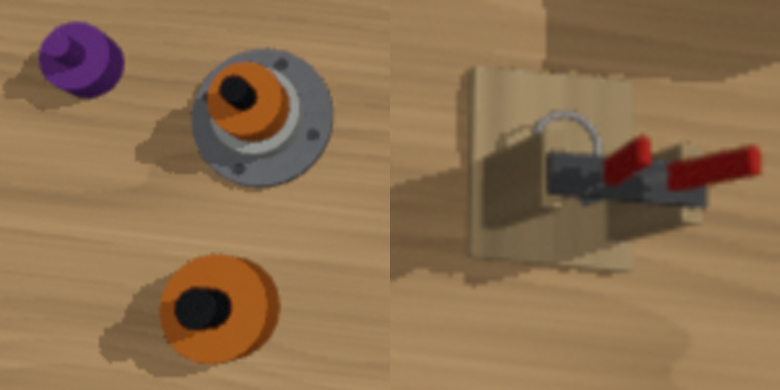

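The crop confirms it: the orange cap on the hub (top 183,216) is clearly smaller than the one at (170,298). The pliers' ring points to world +x, with handle tops at about (465,227) and (493,231).

```bash
python3 - <<'E'
from h import *
T=grab_frame("top");S=grab_frame("side")
for n,u,v,z in(("hL",465.4,227,185),("hR",493.6,231,185),("barL",441,235,103),("barR",480.8,238.7,103)): print(n,ray_z(T,u,v,z).round(1))
for n,u,v,z in(("hL",348.5,331,185),("hR",363.5,363,185)): print("side",n,ray_z(S,u,v,z).round(1))
# black knob top centre at 127 both cams; wheel disc via dark knob
for nme,f in(("top",T),("side",S)):
    for k in range(3):
        for q in("cap_knob","groove","pliers_grip"):
            print(nme,q,[(np.round(d["at"],1).tolist()) for d in place_of(nme,q)][:3])
        if nme=="top":T=grab_frame("top")
        else: S=grab_frame("side")
m=(T["img"].max(2)<45); n,l,st,c=cv2.connectedComponentsWithStats(m.astype(np.uint8))
for k in range(1,n):
    if 30<st[k,4]<600: print(st[k].tolist(),c[k].round(1),ray_z(T,*c[k],110).round(1))
s=get_state(); print(s["time_s"]); print(rot(s["eef_rot"]).as_matrix().round(3).tolist())
E
```

```text
hL [ 559.4 -264.1  185. ]
hR [ 557.5 -318.5  185. ]
barL [ 555.3 -251.1  103. ]
barR [ 556.7 -336.1  103. ]
side hL [ 556.  -265.5  185. ]
side hR [ 556.6 -321.   185. ]
top cap_knob [[530.4, 305.5, 103.6], [361.8, 310.4, 86.0]]
top groove [[526.6, 309.7, 53.2]]
top pliers_grip [[556.7, -289.0, 163.3]]
top cap_knob [[362.2, 310.5, 87.2], [563.8, 476.2, 61.8], [534.3, 307.5, 102.6]]
top groove [[530.3, 312.5, 49.5]]
top pliers_grip [[559.9, -291.4, 160.2], [560.2, -290.9, -0.6]]
top cap_knob [[561.3, 476.6, 59.7], [534.0, 304.9, 104.5], [361.6, 310.2, 89.5]]
top groove [[526.5, 311.2, 51.8]]
top pliers_grip [[736.8, 159.4, -3.3], [556.9, -291.1, 164.1]]
side cap_knob [[533.5, 306.7, 99.1], [359.8, 313.6, 87.3], [565.0, 477.6, 64.1]]
side groove [[533.5, 313.0, 51.4], [734.9, -134.4, 0.3]]
side pliers_grip [[558.5, -291.0, 163.9]]
side cap_knob [[356.7, 311.9, 87.1], [536.3, 305.1, 104.2], [566.5, 475.6, 63.9]]
side groove [[533.7, 314.0, 50.7]]
side pliers_grip [[558.6, -292.4, 167.0]]
side cap_knob [[360.9, 314.0, 88.9], [565.2, 474.7, 62.7], [536.6, 304.0, 100.2]]
side groove [[533.5, 311.2, 52.0]]
side pliers_grip [[556.8, -293.1, 164.7]]
[258, 113, 23, 6, 71] [270.4 115.8] [785.7 143.3 110. ]
[175, 210, 13, 12, 116] [181.  215.4] [534.5 307.4 110. ]
[441, 234, 12, 6, 40] [445.6 236.3] [ 552.1 -258.1  110. ]
[449, 236, 16, 6, 40] [458.6 239. ] [ 549.5 -285.4  110. ]
[158, 291, 20, 15, 251] [167.5 298.3] [359.9 306.8 110. ]
[0, 362, 18, 25, 247] [  5.7 372. ] [185.3 598.5 110. ]
2.4
[[-0.91, 0.414, -0.0], [0.414, 0.91, -0.0], [0.0, -0.0, -1.0]]
```

Call:
{"op": "send_rows", "data": {
  "motion": [
    [[-0.479, -0.133, 0.086], -0.272],
    [[-0.479, -0.133, 0.086], -0.272],
    [[-0.479, -0.133, 0.086], -0.272],
    [[-0.479, -0.133, 0.086], -0.272],
    [[-0.479, -0.133, 0.086], -0.272],
    [[-0.479, -0.133, 0.086], -0.272],
    [[-0.479, -0.133, 0.086], -0.272],
    [[-0.479, -0.133, 0.086], -0.272],
    [[-0.479, -0.133, 0.086], -0.272],
    [[-0.479, -0.133, 0.086], -0.272]
  ],
  "jaw": 60
}}

```text
time_s: 3.23
ee_pos: [538.2, 302.9, 339.3]
eef_rot: [0.001, 0.001, 1.0, -0.001]
wrist_force: [0.3, -0.4, 0.3]
grip_width: 60.1
finger_force: 0.0
```

Call:
{"op": "send_rows", "data": {
  "motion": [
    [[0, 0, 0], 0],
    [[0, 0, 0], 0],
    [[0, 0, 0], 0]
  ]
}}

```text
time_s: 3.48
ee_pos: [533.2, 307.3, 340.3]
eef_rot: [-0.0, -0.0, 1.0, 0.0]
wrist_force: [0.8, -0.5, 0.8]
grip_width: 59.9
finger_force: 0.0
```

```bash
python3 - <<'E'
from h import *
go(534,306.5,266,90)
T=grab_frame("top");S=grab_frame("side")
a=cv2.resize(T["img"][150:280,110:250],(420,390),interpolation=2);b=cv2.resize(S["img"][60:200,180:320],(390,390),interpolation=2)
cv2.imwrite("pics/c2.png",np.hstack([a,b])[:,:,::-1])
s=get_state();g=np.array(s["ee_pos"])+[0,0,-155]; print(proj(T,g),proj(S,g),proj(S,[534,306.5,107]))
E
```

```text
t 3.48 pos [533.2 307.3 340.3] yaw 90.05 tilt 0.06 w 59.9 F [ 0.8 -0.5  0.8] ff 0.0
SHIFT [-0.0012, -0.0011, 0.099] TURN 0.0006 mm [-0.9 -0.9 74.2] rows>= 2.0
[171.75241078 208.17328006] [244.25422771 124.03626286] [246.33974073 148.8554037 ]
```

View pics/c2.png

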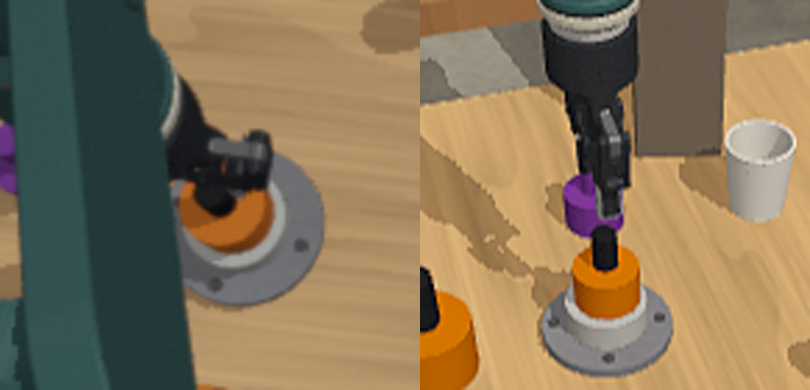

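The gripper stands right above the smaller orange cap, whose knob top is at about (605,235) in the right crop. I'm descending to grasp it.

Call:
{"op": "send_rows", "data": {
  "motion": [
    [[0, 0, 0.04], 0],
    [[0, 0, 0.07], 0],
    [[0, 0, 0.09], 0],
    [[0, 0, 0.098], 0],
    [[0, 0, 0.098], 0],
    [[0, 0, 0.098], 0]
  ]
}}

```text
time_s: 4.08
ee_pos: [533.8, 307.4, 267.3]
eef_rot: [0.0, -0.001, 1.0, 0.0]
wrist_force: [0.2, 0.0, 0.5]
grip_width: 59.8
finger_force: 0.0
```

Call:
{"op": "send_rows", "data": {
  "motion": [
    [[0, 0, 0], 0],
    [[0, 0, 0], 0],
    [[0, 0, 0], 0],
    [[0, 0, 0], 0],
    [[0, 0, 0], 0],
    [[0, 0, 0], 0],
    [[0, 0, 0], 0],
    [[0, 0, 0], 0]
  ],
  "jaw": 5
}}

```text
time_s: 4.75
ee_pos: [534.6, 306.9, 267.9]
eef_rot: [0.001, -0.0, 1.0, 0.0]
wrist_force: [-0.4, 0.9, 5.6]
grip_width: 22.2
finger_force: 58.5
```

Call:
{"op": "send_rows", "data": {
  "motion": [
    [[0, 0, -0.01], 0],
    [[0, 0, -0.02], 0],
    [[0, 0, -0.04], 0],
    [[0, 0, -0.07], 0],
    [[0, 0, -0.1], 0],
    [[0, 0, -0.12], 0],
    [[0, 0, -0.12], 0]
  ]
}}

```text
time_s: 5.33
ee_pos: [535.3, 307.1, 360.9]
eef_rot: [0.003, -0.0, 1.0, 0.001]
wrist_force: [0.1, 0.6, 0.3]
grip_width: 22.8
finger_force: 58.8
```

```bash
python3 - <<'E'
from h import *
go(557,11,340,90)
S=grab_frame("side");save(S,"s3.png",(140,20,340,290),2)
for q in ("cap_knob","cap","groove"):print(q,[np.round(d["at"],1).tolist() for d in place_of("side",q)])
E
```

```text
t 5.33 pos [535.3 307.1 360.9] yaw 90.02 tilt 0.39 w 22.8 F [0.1 0.6 0.3] ff 58.8
SHIFT [-0.0286, -0.3949, 0.027] TURN 0.0003 mm [ -21.4 -296.2   20.2] rows>= 8.0
cap_knob [[536.2, 305.0, 194.8], [356.5, 309.9, 88.2]]
cap [[358.0, 308.1, -1.1], [536.4, 312.5, 134.7], [562.0, 476.7, 0.3], [360.2, -167.0, 1.0]]
groove [[533.5, 312.4, 48.4], [362.0, -167.6, -1.6]]
```

View pics/s3.png

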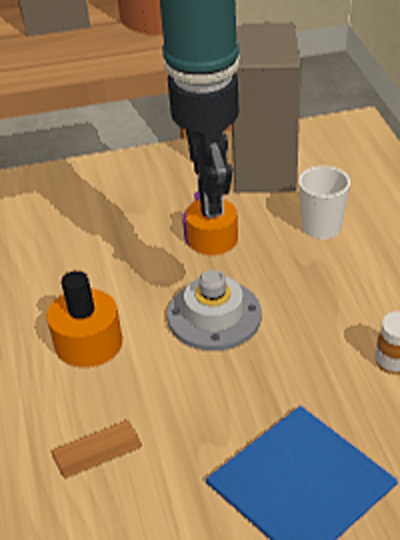

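The cap is held and clear of the spindle. I'm moving it over the board.

Call:
{"op": "send_rows", "data": {
  "motion": [
    [[-0.028, -0.395, 0.02], 0],
    [[-0.028, -0.395, 0.02], 0],
    [[-0.028, -0.395, 0.02], 0],
    [[-0.028, -0.395, 0.02], 0],
    [[-0.028, -0.395, 0.02], 0],
    [[-0.028, -0.395, 0.02], 0],
    [[-0.028, -0.395, 0.02], 0],
    [[-0.028, -0.395, 0.02], 0],
    [[-0.028, -0.395, 0.02], 0],
    [[-0.028, -0.395, 0.02], 0]
  ]
}}

```text
time_s: 6.37
ee_pos: [554.8, 10.3, 340.6]
eef_rot: [-0.001, 0.001, 1.0, 0.0]
wrist_force: [0.1, -0.0, -1.5]
grip_width: 22.0
finger_force: 59.1
```

Call:
{"op": "send_rows", "data": {
  "motion": [
    [[0, 0, 0.04], 0],
    [[0, 0, 0.08], 0],
    [[0, 0, 0.11], 0],
    [[0, 0, 0.127], 0],
    [[0, 0, 0.127], 0],
    [[0, 0, 0.127], 0],
    [[0, 0, 0.127], 0]
  ]
}}

```text
time_s: 6.95
ee_pos: [555.6, 11.5, 247.1]
eef_rot: [0.0, -0.001, 1.0, 0.0]
wrist_force: [-0.3, -0.2, 0.0]
grip_width: 22.8
finger_force: 59.1
```

```bash
python3 - <<'E'
from h import *
go(557,11,235.5,90)
S=grab_frame("side")
for q in ("cap_knob","groove"):print(q,[np.round(d["at"],1).tolist() for d in place_of("side",q)])
T=grab_frame("top")
cv2.imwrite("pics/c4.png",np.hstack([cv2.resize(T["img"][170:270,130:240],(440,400),interpolation=2),cv2.resize(S["img"][200:320,230:340],(360,400),interpolation=2)])[:,:,::-1])
for f in(T,S):print(proj(f,[531,310,78]),proj(f,[531,310,45]))
E
```

```text
t 6.95 pos [555.6  11.5 247.1] yaw 90.11 tilt 0.05 w 22.8 F [-0.3 -0.2  0. ] ff 59.1
SHIFT [-0.0018, -0.0007, 0.0155] TURN 0.0013 mm [-1.4 -0.5 11.6] rows>= 1.0
cap_knob [[564.4, 478.9, 62.7], [555.4, 11.2, 81.5], [356.7, 311.1, 89.2]]
groove []
[182.96721206 219.7671888 ] [186.21431552 222.57259756]
[245.4074018  156.66593026] [246.00115025 165.88360936]
```

View pics/c4.png

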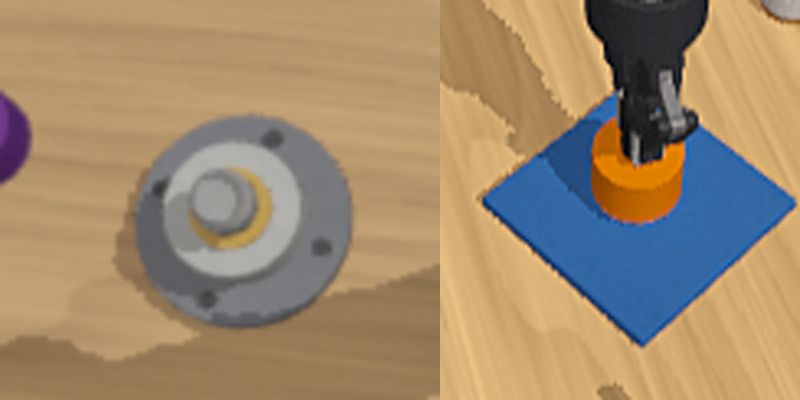

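The cap hangs centred just over the board. The spindle top shows at (185,219) and the hub centre at (188,222) in the top view. Lowering now.

Call:
{"op": "send_rows", "data": {
  "motion": [
    [[0, 0, 0.006], 0],
    [[0, 0, 0.01], 0],
    [[0, 0, 0.013], 0],
    [[0, 0, 0.015], 0],
    [[0, 0, 0.0155], 0],
    [[0, 0, 0.0155], 0]
  ]
}}

```text
time_s: 7.65
ee_pos: [555.1, 10.4, 234.9]
eef_rot: [-0.0, -0.0, 1.0, 0.0]
wrist_force: [-1.6, 0.4, 3.6]
grip_width: 22.4
finger_force: 59.4
```

```bash
python3 - <<'E'
from h import *
go(557,11,234.5,90)
S=grab_frame("side");T=grab_frame("top"); np.savez("spin.npz",S=S["img"],T=T["img"])
for q in ("cap_knob",):print(q,[np.round(d["at"],1).tolist() for d in place_of("side",q)])
# ellipse fits of disc & hub: sample candidate centre by edge-gradient matching
from scipy.optimize import minimize
for nme,f in(("T",T),("S",S)):
    g=cv2.GaussianBlur(f["img"],(0,0),1.0).astype(float)
    th=np.linspace(0,2*np.pi,180,endpoint=False)
    def cost(p,z,r):
        tot=0
        for sgn in(1,):
            a=np.array([proj(f,[p[0]+(r+3)*np.cos(t),p[1]+(r+3)*np.sin(t),z]) for t in th],np.float32)
            b=np.array([proj(f,[p[0]+(r-3)*np.cos(t),p[1]+(r-3)*np.sin(t),z]) for t in th],np.float32)
            A=cv2.remap(g.astype(np.float32),a[None,:,0],a[None,:,1],1);B=cv2.remap(g.astype(np.float32),b[None,:,0],b[None,:,1],1)
            d=np.abs(A-B).sum(2); tot+=np.minimum(d,80).mean()
        return -tot
    for z,r in((14,65),(45,40)):
        best=min(((cost((x,y),z,r),x,y) for x in range(522,544,1) for y in range(298,320,1)))
        print(nme,z,best)
E
```

```text
t 7.65 pos [555.1  10.4 234.9] yaw 90.02 tilt 0.03 w 22.4 F [-1.6  0.4  3.6] ff 59.4
SHIFT [-0.0026, 0.0008, 0.0005] TURN 0.0002 mm [-1.9  0.6  0.4] rows>= 1.0
cap_knob [[357.0, 311.7, 87.5], [563.9, 476.4, 61.4], [554.6, 10.3, 67.1], [557.4, -292.8, 164.3]]
T 14 (np.float32(-70.27542), 532, 307)
T 45 (np.float32(-80.0), 532, 306)
S 14 (np.float32(-65.338486), 528, 298)
S 45 (np.float32(-62.707188), 531, 307)
```

The cap touches the board, so I'm releasing and retreating up.

Call:
{"op": "send_rows", "data": {
  "motion": [
    [[0, 0, 0], 0],
    [[0, 0, 0], 0],
    [[0, 0, 0], 0],
    [[0, 0, 0], 0],
    [[0, 0, 0], 0],
    [[0, 0, 0], 0]
  ],
  "jaw": 60
}}

```text
time_s: 8.3
ee_pos: [555.3, 10.4, 234.8]
eef_rot: [-0.0, -0.0, 1.0, -0.0]
wrist_force: [-0.2, -0.1, -0.3]
grip_width: 60.0
finger_force: 0.0
```

Call:
{"op": "send_rows", "data": {
  "motion": [
    [[0, 0, -0.02], 0],
    [[0, 0, -0.05], 0],
    [[0, 0, -0.1], 0],
    [[0, 0, -0.15], 0],
    [[0, 0, -0.2], 0],
    [[0, 0, -0.2], 0]
  ],
  "jaw": 85
}}

```text
time_s: 8.8
ee_pos: [557.8, 10.2, 392.4]
eef_rot: [0.006, -0.0, 1.0, -0.001]
wrist_force: [0.8, -0.2, -0.2]
grip_width: 84.8
finger_force: 0.0
```

```bash
python3 - <<'E'
from h import *
go(557.5,-292,384,90)
S=grab_frame("side")
print([np.round(d["at"],1).tolist() for d in place_of("side","cap_knob")])
E
```

```text
t 8.8 pos [557.8  10.2 392.4] yaw 90.04 tilt 0.74 w 84.8 F [ 0.8 -0.2 -0.2] ff 0.0
SHIFT [0.0008, -0.403, 0.0117] TURN 0.0004 mm [   0.6 -302.2    8.8] rows>= 8.0
[[362.4, 311.2, 86.4], [563.9, 475.3, 63.1], [555.7, 11.1, 66.2]]
```

Call:
{"op": "send_rows", "data": {
  "motion": [
    [[-0.003, -0.403, 0], 0],
    [[-0.003, -0.403, 0], 0],
    [[-0.003, -0.403, 0], 0],
    [[-0.003, -0.403, 0], 0],
    [[-0.003, -0.403, 0], 0],
    [[-0.003, -0.403, 0], 0],
    [[-0.003, -0.403, 0], 0],
    [[-0.003, -0.403, 0], 0],
    [[-0.003, -0.403, 0], 0],
    [[-0.003, -0.403, 0], 0]
  ]
}}

```text
time_s: 9.73
ee_pos: [556.9, -291.9, 382.8]
eef_rot: [-0.001, 0.001, 1.0, 0.001]
wrist_force: [-0.7, 0.4, -0.4]
grip_width: 85.1
finger_force: 0.0
```

```bash
python3 - <<'E'
from h import *
go(557.5,-292,317,90)
S=grab_frame("side");T=grab_frame("top")
cv2.imwrite("pics/c5.png",np.hstack([cv2.resize(T["img"][170:290,390:510],(400,400),interpolation=2),cv2.resize(S["img"][240:420,270:450],(400,400),interpolation=2)])[:,:,::-1])
for c in("side","top"):print([np.round(d["at"],1).tolist() for d in place_of(c,"pliers_grip")])
E
```

```text
t 9.73 pos [ 556.9 -291.9  382.8] yaw 89.92 tilt 0.22 w 85.1 F [-0.7  0.4 -0.4] ff 0.0
SHIFT [-0.001, -0.0003, 0.0877] TURN -0.0009 mm [-0.8 -0.2 65.8] rows>= 2.0
[[555.6, -293.4, 162.8], [337.1, 131.6, -0.3]]
[[558.3, -290.4, 163.7], [555.5, -296.8, 100.6]]
```

View pics/c5.png

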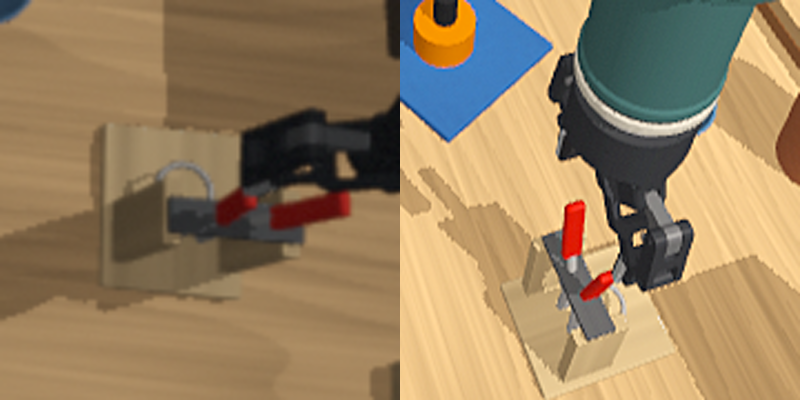

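The cap stands upright on the board, and the open gripper is above the handles. The estimates agree at about (557,-292). Descending.

Call:
{"op": "send_rows", "data": {
  "motion": [
    [[0, 0, 0.02], 0],
    [[0, 0, 0.04], 0],
    [[0, 0, 0.06], 0],
    [[0, 0, 0.08], 0],
    [[0, 0, 0.088], 0],
    [[0, 0, 0.088], 0]
  ]
}}

```text
time_s: 10.43
ee_pos: [557.2, -290.3, 317.3]
eef_rot: [-0.001, -0.001, 1.0, 0.001]
wrist_force: [0.2, 0.2, -0.4]
grip_width: 84.9
finger_force: 0.0
```

Call:
{"op": "send_rows", "data": {
  "motion": [
    [[0, 0, 0], 0],
    [[0, 0, 0], 0],
    [[0, 0, 0], 0],
    [[0, 0, 0], 0],
    [[0, 0, 0], 0],
    [[0, 0, 0], 0],
    [[0, 0, 0], 0],
    [[0, 0, 0], 0],
    [[0, 0, 0], 0],
    [[0, 0, 0], 0]
  ],
  "jaw": 20
}}

```text
time_s: 11.27
ee_pos: [558.5, -292.1, 321.9]
eef_rot: [0.002, -0.0, 1.0, -0.001]
wrist_force: [-0.5, 2.0, 11.1]
grip_width: 25.2
finger_force: 60.3
```

```bash
python3 - <<'E'
from h import *
go(557.5,-292,317,90)
E
```

```text
t 11.27 pos [ 558.5 -292.1  321.9] yaw 90.03 tilt 0.25 w 25.2 F [-0.5  2.  11.1] ff 60.3
SHIFT [0.0013, 0.0001, 0.0065] TURN 0.0003 mm [1.  0.1 4.9] rows>= 1.0
```

Call:
{"op": "send_rows", "data": {
  "motion": [
    [[0, 0, -0.006], 0],
    [[0, 0, -0.012], 0],
    [[0, 0, -0.02], 0],
    [[0, 0, -0.035], 0],
    [[0, 0, -0.06], 0],
    [[0, 0, -0.09], 0],
    [[0, 0, -0.12], 0],
    [[0, 0, -0.15], 0],
    [[0, 0, -0.18], 0],
    [[0, 0, -0.18], 0]
  ]
}}

```text
time_s: 12.1
ee_pos: [558.7, -292.5, 459.8]
eef_rot: [0.004, -0.0, 1.0, -0.003]
wrist_force: [1.6, -0.4, -1.9]
grip_width: 25.5
finger_force: 59.2
```

```bash
python3 - <<'E'
from h import *
go(505,306.5,452,90)
S=grab_frame("side");T=grab_frame("top")
cv2.imwrite("pics/c6.png",np.hstack([cv2.resize(T["img"][150:290,400:540],(400,400),interpolation=2),cv2.resize(S["img"][180:420,270:510],(400,400),interpolation=2)])[:,:,::-1])
for c in("side","top"):
  for q in("pliers_grip","ring_center","pliers"):print(c,q,[np.round(d["at"],1).tolist()+[round(d["conf"],2)] for d in place_of(c,q)])
E
```

```text
t 12.1 pos [ 558.7 -292.5  459.8] yaw 90.03 tilt 0.52 w 25.5 F [ 1.6 -0.4 -1.9] ff 59.2
SHIFT [0.0712, 0.7988, 0.0058] TURN 0.0003 mm [ 53.4 599.1   4.3] rows>= 15.0
side pliers_grip [[559.9, -295.5, 301.0, 0.91]]
side ring_center [[588.6, -289.5, 158.9, 0.86]]
side pliers [[561.8, -296.9, 226.3, 0.98]]
top pliers_grip [[559.2, -288.6, 295.4, 0.75], [554.1, 9.5, 15.7, 0.58]]
top ring_center [[585.0, -294.7, 160.0, 0.8]]
top pliers [[560.1, -290.7, 224.2, 0.81], [558.8, -295.3, 97.9, 0.28]]
```

View pics/c6.png

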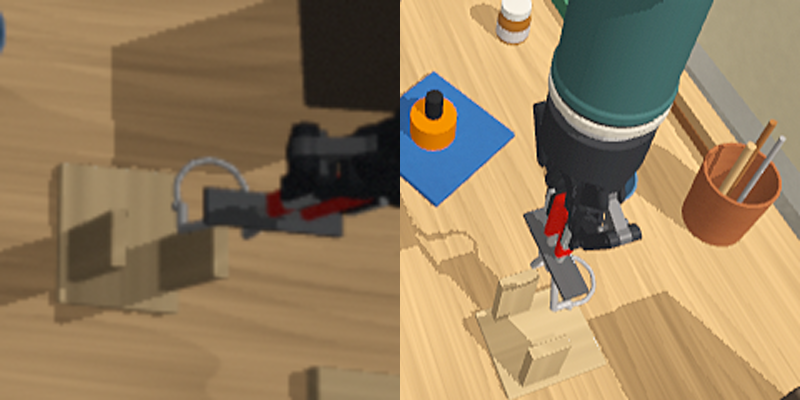

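The pliers are clear of the rack with the ring open (top crop about (210,190), side crop (575,285)), and the cap is still standing. Moving towards the spindle.

Call:
{"op": "send_rows", "data": {
  "motion": [
    [[0.002, 0.02, 0], 0],
    [[0.006, 0.055, 0], 0],
    [[0.01, 0.1, 0], 0],
    [[0.014, 0.145, 0], 0],
    [[0.018, 0.19, 0], 0],
    [[0.022, 0.235, 0], 0],
    [[0.026, 0.28, 0], 0],
    [[0.03, 0.325, 0], 0],
    [[0.034, 0.37, 0], 0],
    [[0.038, 0.415, 0], 0]
  ]
}}

```text
time_s: 13.33
ee_pos: [528.0, 21.5, 453.6]
eef_rot: [-0.0, -0.0, 1.0, 0.0]
wrist_force: [0.7, -0.5, -2.9]
grip_width: 25.2
finger_force: 59.3
```

Call:
{"op": "send_rows", "data": {
  "motion": [
    [[0.004, 0.045, 0], 0],
    [[0.01, 0.09, 0], 0],
    [[0.015, 0.135, 0], 0],
    [[0.02, 0.18, 0], 0],
    [[0.025, 0.225, 0], 0],
    [[0.03, 0.27, 0], 0],
    [[0.032, 0.315, 0], 0],
    [[0.034, 0.35, 0], 0],
    [[0.034, 0.375, 0], 0],
    [[0.034, 0.383, 0], 0]
  ]
}}

```text
time_s: 14.17
ee_pos: [502.2, 309.8, 453.3]
eef_rot: [-0.001, -0.002, 1.0, 0.001]
wrist_force: [-0.0, -0.4, -3.0]
grip_width: 25.5
finger_force: 59.3
```

Call:
{"op": "send_rows", "data": {
  "motion": [
    [[0, 0, 0], 0],
    [[0, 0, 0], 0],
    [[0, 0, 0.01], 0],
    [[0, 0, 0.025], 0],
    [[0, 0, 0.035], 0],
    [[0, 0, 0.04], 0],
    [[0, 0, 0.04], 0],
    [[0, 0, 0.04], 0],
    [[0, 0, 0.04], 0]
  ]
}}

```text
time_s: 14.92
ee_pos: [503.6, 306.5, 424.0]
eef_rot: [0.0, -0.0, 1.0, 0.0]
wrist_force: [0.2, -0.4, -2.3]
grip_width: 25.5
finger_force: 59.3
```

```bash
python3 - <<'E'
from h import *
go(503.6,306.7,417,90)
for k in range(2):
  S=grab_frame("side");T=grab_frame("top")
  for c in("side","top"):
    for q in("ring_center","groove","pliers"):print(c,q,[np.round(d["at"],1).tolist()+[round(d["conf"],2)] for d in place_of(c,q)][:2])
cv2.imwrite("pics/c7.png",np.hstack([cv2.resize(T["img"][150:260,130:240],(400,400),interpolation=2),cv2.resize(S["img"][60:200,180:320],(400,400),interpolation=2)])[:,:,::-1])
E
```

```text
t 14.92 pos [503.6 306.5 424. ] yaw 90.01 tilt 0.02 w 25.5 F [ 0.2 -0.4 -2.3] ff 59.3
SHIFT [-0.0, 0.0002, 0.0093] TURN 0.0001 mm [-0.   0.2  7. ] rows>= 1.0
side ring_center [[528.8, 308.1, 127.2, 0.78]]
side groove [[531.6, 312.2, 49.3, 0.84]]
side pliers [[503.2, 306.2, 191.7, 0.72], [360.3, -168.3, 1.4, 0.69]]
top ring_center [[526.4, 305.5, 128.4, 0.86]]
top groove [[530.7, 310.9, 53.2, 0.85], [557.3, 11.4, 13.1, 0.41]]
top pliers [[501.2, 307.5, 193.3, 0.67], [531.4, 303.6, 128.2, 0.3]]
side ring_center []
side groove [[535.3, 309.1, 49.7, 0.72]]
side pliers [[502.2, 304.7, 189.0, 0.93], [337.1, 131.8, -0.4, 0.2]]
top ring_center [[530.4, 305.3, 130.0, 0.66]]
top groove [[527.2, 310.4, 51.9, 0.8], [555.7, 13.8, 12.2, 0.33]]
top pliers [[501.7, 309.3, 190.1, 0.89]]
```

View pics/c7.png

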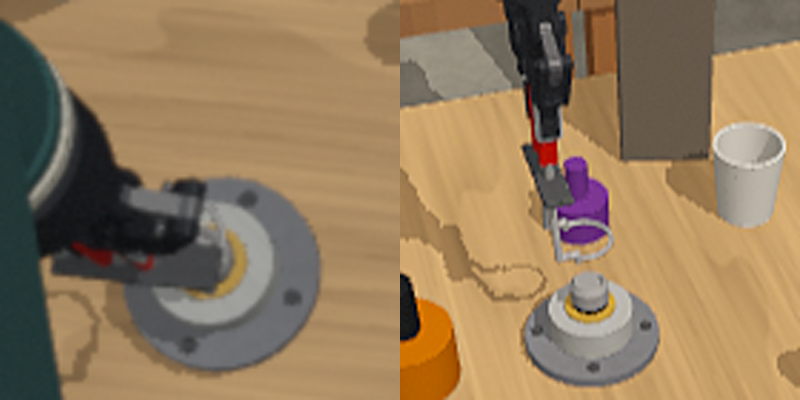

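The ring hangs above the spindle, roughly centred: ring at (584,242), spindle top at (589,280) in the right crop. I'll lower it to just above the spindle top and measure the two relative to each other.

Call:
{"op": "send_rows", "data": {
  "motion": [
    [[0, 0, 0.01], 0],
    [[0, 0, 0.02], 0],
    [[0, 0, 0.03], 0],
    [[0, 0, 0.04], 0],
    [[0, 0, 0.047], 0],
    [[0, 0, 0.05], 0],
    [[0, 0, 0.05], 0],
    [[0, 0, 0.05], 0],
    [[0, 0, 0.05], 0]
  ]
}}

```text
time_s: 16.47
ee_pos: [503.6, 306.7, 386.7]
eef_rot: [0.0, -0.0, 1.0, 0.0]
wrist_force: [0.5, 0.3, -1.6]
grip_width: 25.3
finger_force: 59.3
```

```bash
cat > fit.py <<'E'
from h import *
go(503.6,306.7,349,90)
D=np.load("spin.npz"); th=np.linspace(-2.2,2.2,120)  # skip gap side (-x)
def circ(f,x,y,z,r,t=th):
    P=np.c_[x+r*np.cos(t),y+r*np.sin(t),np.full_like(t,z)]-np.array(f["position"])
    c=P@camR(f); K=np.array(f["intrinsics"]); return (K[0,0]*c[:,0]/-c[:,2]+K[0,2]).astype(np.float32),(K[1,1]*-c[:,1]/-c[:,2]+K[1,2]).astype(np.float32)
F={"T":grab_frame("top"),"S":grab_frame("side")}
s=get_state(); z0=s["ee_pos"][2]-297
res={}
for k,f in F.items():
    # difference between now and the picture without pliers -> ring pixels
    d=np.abs(f["img"].astype(float)-D[k]).sum(2).astype(np.float32); sat=(f["img"].max(2).astype(float)-f["img"].min(2)).astype(np.float32)
    g=np.minimum(d,90)-0.6*np.minimum(sat,90)
    L=lambda x,y,z,r: cv2.remap(g.astype(np.float32),*[a[None] for a in circ(f,x,y,z,r)],1).mean()
    for dz in(-4,0,4):
        b=max((L(x,y,z0+dz,23.6)-.5*L(x,y,z0+dz,30)-.5*L(x,y,z0+dz,17.5),x,y) for x in np.arange(520,544,.5) for y in np.arange(296,318,.5))
        res[k,dz]=b; print(k,"ring z",round(z0+dz,1),np.round(b,1))
f=F["T"]
for k,f in F.items():   # spindle via brass washer (yellow) and fixed hub edge, in old image
    im=D[k]; gg=cv2.GaussianBlur(im,(0,0),.8).astype(np.float32); t=np.linspace(0,2*np.pi,120)
    for z,r in((45,40),(78,14)):
        E=lambda x,y,r:cv2.remap(gg,*[a[None] for a in circ(f,x,y,z,r,t)],1)[0]
        print(k,"spin",z,np.round(max((np.minimum(np.abs(E(x,y,r+1.5)-E(x,y,r-1.5)).sum(1),70).mean(),x,y) for x in np.arange(524,542,.5) for y in np.arange(298,316,.5)),1))
E
cat > ov.py <<'E'
from fit import *
o=[]
for k,f in F.items():
    im=f["img"][:,:,::-1]; c=(140,155,240,235) if k=="T" else (200,100,300,200)
    o.append(cv2.resize(im[c[1]:c[3],c[0]:c[2]],(390,390),interpolation=2))
cv2.imwrite("pics/c8.png",np.hstack(o))
E
python3 ov.py
```

```text
t 16.47 pos [503.6 306.7 386.7] yaw 90.03 tilt 0.04 w 25.3 F [ 0.5  0.3 -1.6] ff 59.3
SHIFT [-0.0, -0.0, 0.0502] TURN 0.0003 mm [-0.  -0.  37.7] rows>= 1.0
T ring z 85.8 [ 14.3 535.5 307.5]
T ring z 89.8 [ 14.3 534.5 306.5]
T ring z 93.8 [ 14.3 533.5 305.5]
S ring z 85.8 [ 52.1 530.5 310.5]
S ring z 89.8 [ 52.4 529.5 306. ]
S ring z 93.8 [ 52.7 528.  301.5]
T spin 45 [ 68.1 532.5 307.5]
T spin 78 [ 41.6 535.  309.5]
S spin 45 [ 47.  530.  305.5]
S spin 78 [ 29.3 529.  298. ]
```

Ring and spindle agree to within about 1–2 mm in both cameras, and the ring has 3.4 mm of clearance. Lowering gently.

Call:
{"op": "send_rows", "data": {
  "motion": [
    [[0, 0, 0.004], 0],
    [[0, 0, 0.008], 0],
    [[0, 0, 0.012], 0],
    [[0, 0, 0.016], 0],
    [[0, 0, 0.02], 0],
    [[0, 0, 0.024], 0],
    [[0, 0, 0.027], 0],
    [[0, 0, 0.027], 0],
    [[0, 0, 0.027], 0],
    [[0, 0, 0.027], 0]
  ]
}}

```text
time_s: 17.4
ee_pos: [503.4, 306.7, 366.1]
eef_rot: [0.0, -0.0, 1.0, -0.0]
wrist_force: [-0.3, -0.6, -2.9]
grip_width: 24.9
finger_force: 59.3
```

```bash
python3 fit.py | grep -v spin
```

```text
t 17.4 pos [503.4 306.7 366.1] yaw 90.03 tilt 0.0 w 24.9 F [-0.3 -0.6 -2.9] ff 59.3
SHIFT [-0.0002, 0.0, 0.0228] TURN 0.0003 mm [-0.2  0.  17.1] rows>= 1.0
T ring z 65.3 [ 12.1 532.5 307. ]
T ring z 69.3 [ 12.1 531.5 306. ]
T ring z 73.3 [ 12.1 531.  305. ]
S ring z 65.3 [ 40.1 530.  310. ]
S ring z 69.3 [ 40.7 529.  305.5]
S ring z 73.3 [ 41.3 528.  301. ]
```

Call:
{"op": "send_rows", "data": {
  "motion": [
    [[0, 0, 0.003], 0],
    [[0, 0, 0.006], 0],
    [[0, 0, 0.009], 0],
    [[0, 0, 0.012], 0],
    [[0, 0, 0.015], 0],
    [[0, 0, 0.016], 0],
    [[0, 0, 0.016], 0],
    [[0, 0, 0.016], 0]
  ]
}}

```text
time_s: 18.17
ee_pos: [503.4, 306.6, 354.0]
eef_rot: [-0.0, -0.0, 1.0, -0.0]
wrist_force: [0.2, 0.9, -3.0]
grip_width: 25.6
finger_force: 59.3
```

Call:
{"op": "send_rows", "data": {
  "motion": [
    [[0, 0, 0.001], 0],
    [[0, 0, 0.002], 0],
    [[0, 0, 0.003], 0],
    [[0, 0, 0.004], 0],
    [[0, 0, 0.004], 0],
    [[0, 0, 0.004], 0],
    [[0, 0, 0.004], 0],
    [[0, 0, 0.004], 0]
  ]
}}

```text
time_s: 18.83
ee_pos: [503.4, 306.7, 351.1]
eef_rot: [0.0, -0.0, 1.0, -0.0]
wrist_force: [-0.5, 0.4, -2.3]
grip_width: 25.5
finger_force: 59.3
```

```bash
python3 ov.py | grep -v spin
```

```text
t 18.83 pos [503.4 306.7 351.1] yaw 90.03 tilt 0.01 w 25.5 F [-0.5  0.4 -2.3] ff 59.3
SHIFT [-0.0003, 0.0001, 0.0028] TURN 0.0003 mm [-0.2  0.   2.1] rows>= 1.0
T ring z 50.1 [ 10.3 536.5 307.5]
T ring z 54.1 [ 10.4 535.5 306.5]
T ring z 58.1 [ 10.5 535.  305.5]
S ring z 50.1 [ 29.6 530.  310.5]
S ring z 54.1 [ 29.8 528.5 306. ]
S ring z 58.1 [ 30.  527.5 302. ]
```

View pics/c8.png

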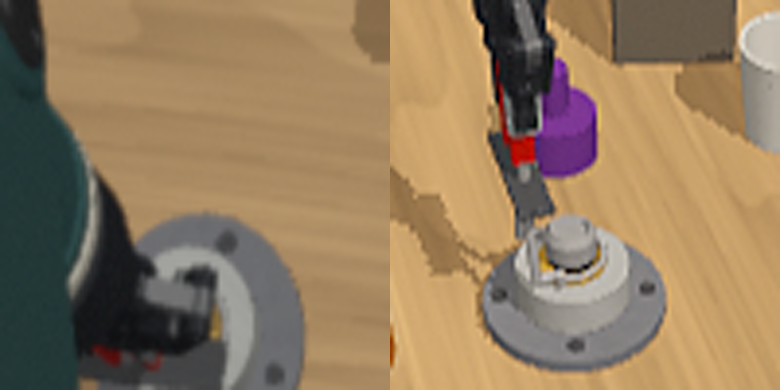

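The ring is round the spindle near the washer, with the spindle at (570,240) and the ring about it in the right crop. I'm creeping down until it touches lightly, to confirm the height.

Call:
{"op": "send_rows", "data": {
  "motion": [
    [[0, 0, 0.001], 0],
    [[0, 0, 0.002], 0],
    [[0, 0, 0.0025], 0],
    [[0, 0, 0.0025], 0],
    [[0, 0, 0.0025], 0],
    [[0, 0, 0.0025], 0]
  ]
}}

```text
time_s: 19.43
ee_pos: [503.4, 306.6, 349.1]
eef_rot: [-0.0, -0.0, 1.0, -0.0]
wrist_force: [-0.1, -0.8, -2.5]
grip_width: 25.5
finger_force: 59.3
```

Call:
{"op": "send_rows", "data": {
  "motion": [
    [[0, 0, 0.001], 0],
    [[0, 0, 0.0015], 0],
    [[0, 0, 0.0015], 0],
    [[0, 0, 0.0015], 0],
    [[0, 0, 0.0015], 0]
  ]
}}

```text
time_s: 19.85
ee_pos: [503.4, 306.7, 348.3]
eef_rot: [0.0, -0.0, 1.0, 0.0]
wrist_force: [-0.5, -0.1, 0.6]
grip_width: 25.3
finger_force: 59.6
```

Contact is about 3 N at TCP z 348.3, which puts the ring at 51.2 mm, lying on the washer as expected. Handing in.

```bash
python3 -c "
from h import *
go(503.4,306.7,348.3,90)
print(hand_in())"
```

```text
t 19.85 pos [503.4 306.7 348.3] yaw 90.03 tilt 0.01 w 25.3 F [-0.5 -0.1  0.6] ff 59.6
SHIFT [-0.0, 0.0, -0.0001] TURN 0.0003 mm [-0.  0. -0.] rows>= 1.0
the job is handed in; nothing more can be done
None
```

I handed the job in at about 20 s, though the hand-in gave no verdict: the small orange cap stands on the blue board, and the squeezed pliers hold the open ring level at the groove, resting on the washer with about 3 N.

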